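Swing a lever blank past the spring catch to its stop in a drilling jig

ROBOT

A 6-joint arm with a two-finger parallel gripper is mounted at the origin on a cart in front of the work surface, level with it; the furniture and walls round the work are solid. World frame = base frame: x ahead of the robot, y to its left, z up, the work surface at z = 0. Lengths are in m, angles in rad, forces in N, time in s.
With the tool pointing down it reaches from about 0.3 to 0.85 m from the base axis. Payload 5.4 kg.
Tool frame: the origin (TCP) lies on the centre line of the jaws, within the pads' length; the fingertips stand bot.nose_length ahead of it and the grasp point (between the pads) is the TCP (bot.nose_length is the distance from the TCP to the fingertips, in m); x points along the fingers, z is the direction in which the jaws open and shut, and the axes are right-handed (so a half turn about x gives the same grasp; the last joint's range is limited). The gripper opens to 85 mm and grips with 20 to 120 N. Pads are 22 mm wide; open, the fingers measure 114 mm over their backs; the gripper's body (76 mm by 85 mm) begins 54 mm behind the grasp point. The pads swing forward as they close: fully open they stand 13 mm farther back than shut.
Start: joints at [-1.348, 0.158, 1.597, -0, 1.386, -0.21], TCP at [0.241, -0.522, 0.225] pointing down, gripper open.
Joint ranges: [-2.91, 2.91], [-0.94, 2.29], [0.18, 2.7], [-1.29, 4.43], [0.17, 2.64], [-3, 3]. Speed limits (rad/s): [2.57, 2.57, 3.14, 3.14, 3.14, 3.14].

INTERFACE

Orientations are given as a 3x3 rotation matrix whose columns are the frame's x, y, z axes.
In Python, from rig import bot gives the robot as it stands.
- The arm moves only by the shell command python3 -m handwheel 'ROWS' [OPENING]. ROWS is JSON, a list of rows, each an object of numbers: "x", "y", "z": the shift along the tool's x, y, z in cm; "wx", "wy", "wz": the turn, a rotation vector about the tool's x, y, z in degrees. In form: [{"x": .., "y": .., "z": .., "wx": .., "wy": .., "wz": ..}, ...]. A call has 1 to 5 rows; each row is the pose to reach, as a shift and turn from the pose commanded when the call began, along the tool's axes at that moment; what a row does not reach only later rows make up. A row lasts 1/12 s, in which the tool goes at most 41.7 mm and 7.16 degrees, less where a joint would pass 70% of its speed; a pose out of reach is approached as far as the arm can. A call with a gripper value outside its range is refused whole. OPENING is the gripper command: -1 is fully open, 1 is shut, values between are in proportion, set as the call begins (- or left out, the last holds). The fingers move at their own pace and stop on an object; the grip force is fixed at half the most. Time passes only in rows, so rows that repeat a pose let the fingers close. It gives the time, the measured TCP pose, the force and the opening at its end, in the units of the state.
- bot.sense(): the state, without advancing time (a new reading comes with each control period).
- bot.capture(name): name is "scene" or "top" or "wrist"; returns a dict with "pixels" (400x640x3 uint8, red, green, blue), "depth" (400x640 float32, m along the optical axis (not along the pixel's ray), 0 where there is no reading), "vfov" (degrees; the focal length in pixels is half the picture's height over the tangent of half this angle, whatever the lens; pixels are square), "cx", "cy" (the principal point, pixels), "k1" (the pictures are not rectified: a ray, as slopes to the right and down, at radius r is drawn at 1 + k1 r^2 times it, then the intrinsics apply), "world_to_cam" (4x4, takes a point from world to camera coordinates); the wrist camera has in their place "mount" (4x4, takes a point from camera to tool coordinates, whose origin is the TCP and whose axes are the tool frame's). Camera axes: x right, y down, z forward; pixel columns grow to the right and rows downward; lengths in m; the calibration is good to about 2 mm. A picture is of the moment at which its call begins: read the wrist's pose just before it.
- bot.close_job(): hands the job in, once; it reports no verdict.
Trained networks look in the newest picture that a camera, given by its name, has taken for a name from the list of things; names that differ only in an ending like _2 or _b are one class to them, and where a whole thing is asked for, a point or a joint stands for the part that bears it (a point fixed in the world has none). Each returns a list of dicts, best first, with "score" (0 to 1); they miss things now and then, are a little off and sometimes report something else, mostly with a low value. They report only what shows in the picture. A call takes as long as a camera call.
- bot.recognise(camera, query): "centre" ([x, y, z] in m, in world coordinates, good to about 4 mm: the middle of the surface that is visible of it).
The state is a dict: "clock": time; "joint_pos": joint angles; "qvel": joint speeds; "effort": joint torques, N m; "ee_pos": TCP position; "eef_rot": TCP orientation; "ft_force": force on the tool from outside, world axes, zero at the start; "moment": the same for the moment, N m; "opening": opening from 0.0 (shut) to 1.0 (fully open).
Only numpy, scipy, OpenCV 4.12 (cv2) and the standard library are available. Lean on these libraries where they do the work, as an engineer would, in place of code of your own. Each camera call takes 0.05 s, during which the arm holds its last target.

TASK

A flat steel lever blank turns on the pivot pin of the dark steel drilling jig. Swing its free end round, past the spring catch, up to the stop, so that the catch springs back out behind it and keeps it pressed on the seat plunger beside the stop bolt. Push with feeling: do not ram the blank against its stop, and leave the loose things round the jig where they are.

Things in the scene. Friction and masses are not known exactly. Their poses are not given: they have to be found in the camera images.
- jig: Fixed L-shaped dark steel plate, 12 mm thick. Origin: on the axis of the 10 mm pivot pin, at bench height; z up. Main part x -130 to 60, y -40 to 140 mm; arm x -100 to 90, y 138 to 277 mm. A nut (top 40 mm above bench) keeps the blank on the pin. The blank and the jig with all it carries must never press on each other with over 60 N (about 45 N of push near the free end).
- stop_mid (a point): Point fixed on the jig at x 0, y 195, z 23 mm: where the blank's centre line comes to lie if the stop is at mid setting. The stop (rigid bolt, facing the coming blank) meets the blank's side 195 mm from the pin. Its carriage is clamped on an arc about the pin, up to 0.15 rad (29 mm) either way of mid setting, different each time and not reported: the end of the swing must be felt.
- plate_end (a point): Point fixed on the jig at x 0, y 245, z 12 mm. Near it, on the plate, stands the grey carriage (38 mm high above the bench). As seen with the blank at the stop and lying along y: catch housing beyond the free end (y over 227 mm, x -54 to 40 mm), stop arm on the far side (y 150 to 237, x 23 to 40 mm), stop bolt and plunger reach from it to the blank.
- bar: Loose lever blank: plain steel flat bar, 25 wide, 12 thick, about 0.25 kg; its 11 mm hole sits on the pin. Origin: hole centre, on the plate; own x runs along the bar, z up. Plastic glides hold its underside 17, its top 29 mm above the bench; its end overhangs the plate. Starts 0.7 to 1.15 rad short of the jig's +y, on the -x side; turn it clockwise seen from above. Friction under 3 N.
- bar_end (a point): Middle of the blank's free end face, 210 mm from the pin axis, 23 mm above the bench.
- catch (a joint): Spring catch: steel wedge nose, 19 mm long along the blank's path, standing 6 mm into the path of its free end. 0 = out; to 0.011 m as it is pushed back, away from the pin. The blank meets its ramp about 0.2 rad short of the stop; passing takes about 6 to 10 N of push 150 mm from the pin, then it clicks out. Its square back holds the blank with 2.5 mm of play before the stop.
- plunger (a joint): Seat plunger: small round-nosed spring pin, 8 mm across, in the stop arm, 165 mm from the pin, standing 4 mm proud of the rigid stop bolt. 0 = out; 0.004 m when the blank touches the bolt; 0.002 m or a little more when the catch alone holds the blank. Light spring, 1 to 2.5 N.
- cell: Bystander: small battery standing upright, 15 mm across, 50 mm tall, near the end of the blank's path.
- board: Bystander: green circuit board, 58 x 94 x 16 mm, beside the jig.
- coax: Bystander: metal coaxial adapter, 20 x 45 x 17 mm, beside the jig.
- tape: Bystander: black tape roll, 58 mm across, 19 mm high.

How it is judged:
At the end, for the whole second after the job is handed in: The blank lies at rest and flat on its pin, past the catch: it keeps the seat plunger pressed in by more than 0.8 mm, and the catch has sprung back out behind it (pushed in less than 1.5 mm) (value of joint plunger above 0.0008 m and value of joint catch below 0.0015 m and horizontal distance between bar and jig below 0.004 m and angle between bar's own z axis and vertical below 0.06 rad and linear speed of bar below 0.01 m/s); the robot touches nothing.
It fails at once if the blank is rammed: over 60 N between it and the jig, catch or stop (contact force between bar and jig above 60 N).
It fails at once if a bystander is moved more than 20 mm (distance of any of cell, board, coax, tape from where it was at the start of the episode above 0.02 m).
It fails at once if the battery is knocked over (angle between cell's own z axis and vertical above 0.6 rad).
It also fails if it takes over 48 s, if anything falls off the work surface, if the arm or the gripper's body presses on something with over 40 N, if the wrist force passes 120 N, or if a joint passes its speed limit or range.

## Working session

There is one attempt and no reset: what is moved stays moved. The work goes in short steps, Python scripts to look and compute and a shell command to move; the robot and the scene stay as the last step left them, time stands still between calls to the robot, and variables do not carry over. Pictures are saved under pics/ and viewed, and the job is handed in when it is done.

```bash
ls; mkdir -p pics; cat > h.py <<'E'
import numpy as np, cv2
from rig import bot
def cap(n,name):
    c=bot.capture(n); cv2.imwrite('pics/'+name,c['pixels'][:,:,::-1]); return c
def world(c,u,v,T=None,depth=None):
    f=200/np.tan(np.radians(c['vfov'])/2)
    d=np.array([(u-c['cx'])/f,(v-c['cy'])/f]); s=d.copy()
    for _ in range(20): s=d/(1+c['k1']*(s@s))
    z=c['depth'][int(v),int(u)] if depth is None else depth
    p=np.array([s[0]*z,s[1]*z,z,1])
    M=np.linalg.inv(c['world_to_cam']) if T is None else T
    return (M@p)[:3]
def onz(c,u,v,z):
    a=world(c,u,v,depth=.1);b=world(c,u,v,depth=1.)
    return a+(b-a)*(z-a[2])/(b[2]-a[2])
def pix(c,p):
    q=c['world_to_cam']@np.append(p,1); s=q[:2]/q[2]; f=200/np.tan(np.radians(c['vfov'])/2)
    s=s*(1+c['k1']*(s@s)); return s*f+[c['cx'],c['cy']]
E
python3 - <<'E'
from h import *
s=bot.sense();print(s['clock'],s['ee_pos'],s['eef_rot'],s['ft_force'],bot.nose_length)
cap('top','t1.png');
for q in ['jig','stop_mid','plate_end','bar','bar_end','catch','plunger','cell','board','coax','tape']:
    r=bot.recognise('top',q);print(q,[(np.round(x['centre'],3),round(x['score'],2)) for x in r[:2]])
cap('scene','s1.png')
print(bot.sense()['clock'])
E
```

```text
pics
0.0 [ 0.24101813 -0.52137044  0.22420505] [[-4.18240453e-04  9.07785149e-01  4.19435273e-01]
 [ 1.86230393e-03  4.19435289e-01 -9.07783328e-01]
 [-9.99998178e-01  4.01444247e-04 -1.86599666e-03]] [-0.60193607 -0.4979798   0.93834652] 0.019
jig [(array([0.584, 0.005, 0.011]), 0.94)]
stop_mid [(array([0.581, 0.002, 0.011]), 0.8)]
plate_end [(array([0.578, 0.008, 0.01 ]), 0.91)]
bar [(array([ 0.516, -0.068,  0.027]), 0.59)]
bar_end [(array([ 0.519, -0.063,  0.027]), 0.91)]
catch [(array([0.579, 0.097, 0.028]), 0.48)]
plunger [(array([0.582, 0.002, 0.012]), 0.4)]
cell []
board [(array([ 0.567, -0.268,  0.002]), 0.83)]
coax [(array([ 0.454, -0.219,  0.014]), 0.52)]
tape []
0.65
```

View pics/t1.png

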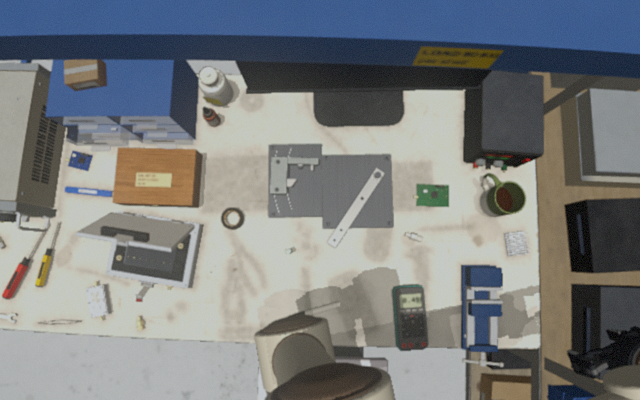

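View pics/s1.png

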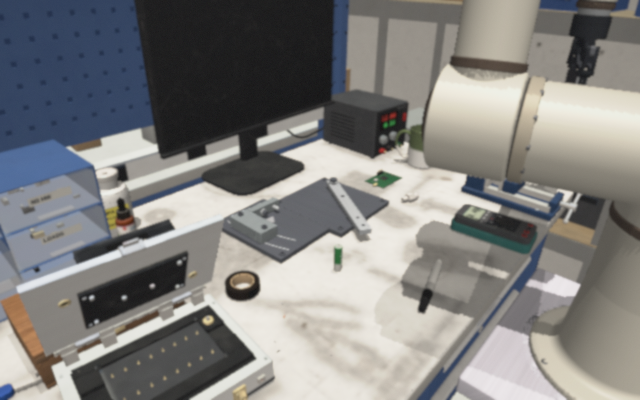

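```bash
python3 - <<'E'
from h import *
c=cap('top','t2.png')
im=c['pixels'][130:265,215:455,::-1]
cv2.imwrite('pics/t2c.png',cv2.resize(im,None,fx=3.33,fy=3.33,interpolation=cv2.INTER_CUBIC))
for (u,v,z) in [(377,175,.04),(335,243,.029),(268,144,.012),(321,228,.012),(393,228,.012),(392,153,.012),(268,217,.012),(291,250,.05)]:
    print(u,v,onz(c,u,v,z).round(4),world(c,u,v).round(3))
np.save('top.npy',c,allow_pickle=True)
E
```

```text
377 175 [ 0.605 -0.121  0.04 ] [ 0.604 -0.121  0.043]
335 243 [ 0.4342 -0.0208  0.029 ] [ 0.434 -0.021  0.03 ]
268 144 [0.684  0.1577 0.012 ] [0.684 0.158 0.012]
321 228 [0.4712 0.0147 0.012 ] [0.472 0.015 0.   ]
393 228 [ 0.4759 -0.1665  0.012 ] [ 0.477 -0.168  0.   ]
392 153 [ 0.6693 -0.163   0.012 ] [ 0.673 -0.165 -0.001]
268 217 [0.4951 0.149  0.012 ] [ 0.496  0.151 -0.001]
291 250 [0.414  0.0852 0.05  ] [0.414 0.087 0.032]
```

View pics/t2c.png

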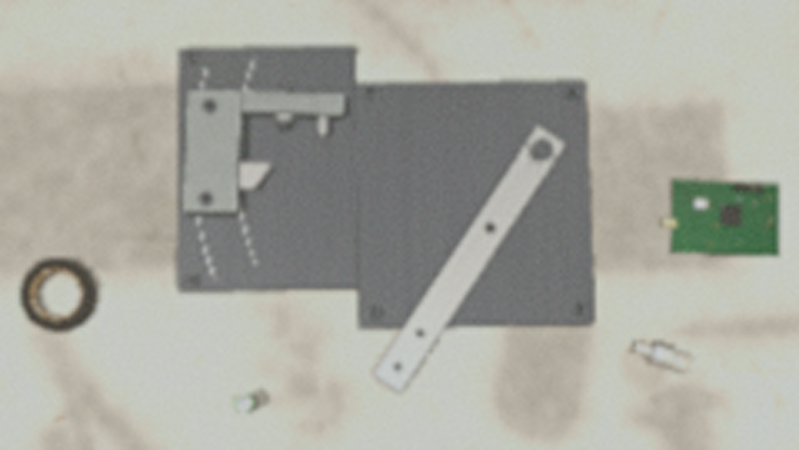

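```bash
cat >> h.py <<'E'
def cr(u,v): return 215+u/3.33,130+v/3.33
E
python3 - <<'E'
from h import *
c=np.load('top.npy',allow_pickle=True).item()
P=lambda u,v,z:onz(c,*cr(u,v),z)
def show(n,u,v,z): 
    p=P(u,v,z); print(n,p.round(4)); return p
piv=show('piv',541,149,.04)
e=show('end',389,381,.029)
h=show('hole',397,366,.029)
cs={k:show(k,*v,.012) for k,v in dict(mTR=(585,81),mBR=(594,323),mBL=(359,326),aTL=(179,48),aBL=(179,290),aTR=(356,47)).items()}
J=dict(mTR=(60,-40),mBR=(-130,-40),mBL=(-130,140),aTL=(90,277),aBL=(-100,277),aTR=(90,138))
A=np.array([J[k] for k in cs])/1000;B=np.array([cs[k][:2] for k in cs])
a=A-A.mean(0);b=B-B.mean(0)
th=np.arctan2((a[:,0]*b[:,1]-a[:,1]*b[:,0]).sum(),(a*b).sum());R=np.array([[np.cos(th),-np.sin(th)],[np.sin(th),np.cos(th)]])
t=B.mean(0)-R@A.mean(0);print('yaw',np.degrees(th),'org',t,'res',((R@A.T).T+t-B).round(4).tolist())
for n,u,v,z in [('bolt',284,125,.023),('plung',323,135,.023),('armnear',300,114,.038),('catchcorner',242,187,.03),('catchtip',270,165,.03),('carr1',205,198,.038),('carr2',209,105,.038)]:
    p=P(u,v,z)[:2];print(n,(R.T@(p-t)).round(4))
d=R.T@(e[:2]-piv[:2]);print('bar angle short',np.arctan2(-d[0],d[1]),np.linalg.norm(d))
E
```

```text
piv [ 0.6057 -0.1222  0.04  ]
end [ 0.4305 -0.013   0.029 ]
hole [ 0.4417 -0.0187  0.029 ]
mTR [ 0.6657 -0.1596  0.012 ]
mBR [ 0.4785 -0.1674  0.012 ]
mBL [0.4715 0.0102 0.012 ]
aTL [0.6829 0.1557 0.012 ]
aBL [0.495  0.1471 0.012 ]
aTR [0.6874 0.0185 0.012 ]
yaw 2.435333007802912 org [ 0.6054802 -0.1236224] res [[0.0014, -0.0015], [-0.0012, -0.0017], [-0.0019, 0.0005], [0.0007, 0.0013], [-0.0012, 0.0017], [0.0021, -0.0004]]
bolt [0.0248 0.1942]
plung [0.0166 0.1646]
armnear [0.0299 0.1814]
catchcorner [-0.0236  0.2257]
catchtip [-0.0072  0.2046]
carr1 [-0.0328  0.2527]
carr2 [0.0378 0.2497]
bar angle short 0.9710339964940896 0.2064032012711284
```

```bash
cat >> h.py <<'E'
from scipy.spatial.transform import Rotation as Ro
ORG=np.array([.6056,-.123]);JY=np.radians(2.4)
def pose(phi,r,off,z):
    a=phi+JY; n=np.array([np.cos(a),np.sin(a)]); u=np.array([-n[1],n[0]])
    y=np.array([n[0],n[1],0]);x=np.array([0,0,-1.]);return np.append(ORG+r*u-off*n,z),np.column_stack([x,y,np.cross(x,y)])
def row(p,R,p0,R0):
    d=R0.T@(p-p0)*100; w=np.degrees(Ro.from_matrix(R0.T@R).as_rotvec()); print(dict(zip('x y z wx wy wz'.split(),[*d.round(2),*w.round(2)])))
E
python3 - <<'E'
from h import *
s=bot.sense();print(s['clock'])
for z in (.2,.06): row(*pose(.97,.160,.045,z),s['ee_pos'],s['eef_rot'])
E
```

```text
0.7
{'x': np.float64(2.52), 'y': np.float64(37.3), 'z': np.float64(-31.86), 'wx': np.float64(-33.18), 'wy': np.float64(-0.0), 'wz': np.float64(0.0)}
{'x': np.float64(16.52), 'y': np.float64(37.3), 'z': np.float64(-31.86), 'wx': np.float64(-33.18), 'wy': np.float64(-0.0), 'wz': np.float64(0.0)}
```

```bash
python3 -m handwheel '[{"x":2.5,"y":37.3,"z":-31.9,"wx":-33.2},{"x":2.5,"y":37.3,"z":-31.9,"wx":-33.2},{"x":2.5,"y":37.3,"z":-31.9,"wx":-33.2},{"x":2.5,"y":37.3,"z":-31.9,"wx":-33.2},{"x":2.5,"y":37.3,"z":-31.9,"wx":-33.2}]' 1; python3 - <<'E'
from h import *
s=bot.sense()
for z in (.2,.08): row(*pose(.97,.160,.045,z),s['ee_pos'],s['eef_rot'])
E
```

```text
{'x': np.float64(2.52), 'y': np.float64(37.3), 'z': np.float64(-31.86), 'wx': np.float64(-33.18), 'wy': np.float64(-0.0), 'wz': np.float64(0.0)}
{'x': np.float64(14.52), 'y': np.float64(37.3), 'z': np.float64(-31.86), 'wx': np.float64(-33.18), 'wy': np.float64(-0.0), 'wz': np.float64(0.0)}$[0]: bad value
```

```bash
python3 -m handwheel '[{"x":2.5,"y":37.3,"z":-31.9,"wx":-33.2,"wy":0,"wz":0},{"x":2.5,"y":37.3,"z":-31.9,"wx":-33.2,"wy":0,"wz":0},{"x":2.5,"y":37.3,"z":-31.9,"wx":-33.2,"wy":0,"wz":0},{"x":2.5,"y":37.3,"z":-31.9,"wx":-33.2,"wy":0,"wz":0},{"x":2.5,"y":37.3,"z":-31.9,"wx":-33.2,"wy":0,"wz":0}]' 1; python3 - <<'E'
from h import *
s=bot.sense()
for z in (.2,.08): row(*pose(.97,.160,.045,z),s['ee_pos'],s['eef_rot'])
E
```

```text
clock: 1.12
ee_pos: [0.3284, -0.3312, 0.2146]
eef_rot: [[0.0, 0.526, 0.851], [-0.0, 0.851, -0.526], [-1.0, -0.0, 0.0]]
ft_force: [0.2, -0.1, 0.2]
opening: 0.302
{'x': np.float64(1.45), 'y': np.float64(27.87), 'z': np.float64(-3.38), 'wx': np.float64(0.31), 'wy': np.float64(0.03), 'wz': np.float64(0.0)}
{'x': np.float64(13.45), 'y': np.float64(27.87), 'z': np.float64(-3.39), 'wx': np.float64(0.31), 'wy': np.float64(0.03), 'wz': np.float64(0.0)}
```

```bash
python3 -m handwheel '[{"x":1,"y":27.8,"z":-3.4,"wx":0,"wy":0,"wz":0},{"x":1,"y":27.8,"z":-3.4,"wx":0,"wy":0,"wz":0},{"x":1,"y":27.8,"z":-3.4,"wx":0,"wy":0,"wz":0},{"x":1,"y":27.8,"z":-3.4,"wx":0,"wy":0,"wz":0},{"x":1,"y":27.8,"z":-3.4,"wx":0,"wy":0,"wz":0}]' 1; python3 -m handwheel '[{"x":6,"y":7,"z":-0.8,"wx":0,"wy":0,"wz":0},{"x":10,"y":7,"z":-0.8,"wx":0,"wy":0,"wz":0},{"x":10,"y":7,"z":-0.8,"wx":0,"wy":0,"wz":0},{"x":10,"y":7,"z":-0.8,"wx":0,"wy":0,"wz":0}]' 1; python3 - <<'E'
from h import *
s=bot.sense()
for z in (.08,.038): row(*pose(.97,.160,.045,z),s['ee_pos'],s['eef_rot'])
c=cap('wrist','w1.png');d=c['depth'];print(c['mount'])
E
```

```text
clock: 1.53
ee_pos: [0.4165, -0.1424, 0.2075]
eef_rot: [[0.001, 0.53, 0.848], [-0.001, 0.848, -0.53], [-1.0, -0.0, 0.001]]
ft_force: [1.2, 0.6, 0.2]
opening: -0.0
clock: 1.87
ee_pos: [0.442, -0.0756, 0.1002]
eef_rot: [[-0.012, 0.527, 0.85], [0.007, 0.85, -0.527], [-1.0, -0.001, -0.013]]
ft_force: [-0.7, 0.3, -0.9]
opening: -0.0
{'x': np.float64(2.01), 'y': np.float64(0.16), 'z': np.float64(0.42), 'wx': np.float64(0.21), 'wy': np.float64(-0.77), 'wz': np.float64(0.03)}
{'x': np.float64(6.21), 'y': np.float64(0.16), 'z': np.float64(0.47), 'wx': np.float64(0.21), 'wy': np.float64(-0.77), 'wz': np.float64(0.03)}
[[-5.98695516e-05 -2.80153308e-01  9.59955270e-01 -1.47883716e-01]
 [ 7.52357696e-04 -9.59955013e-01 -2.80153186e-01  7.14298654e-02]
 [ 9.99999715e-01  7.05457090e-04  2.68247573e-04  5.39476408e-04]
 [ 0.00000000e+00  0.00000000e+00  0.00000000e+00  1.00000000e+00]]
```

View pics/w1.png

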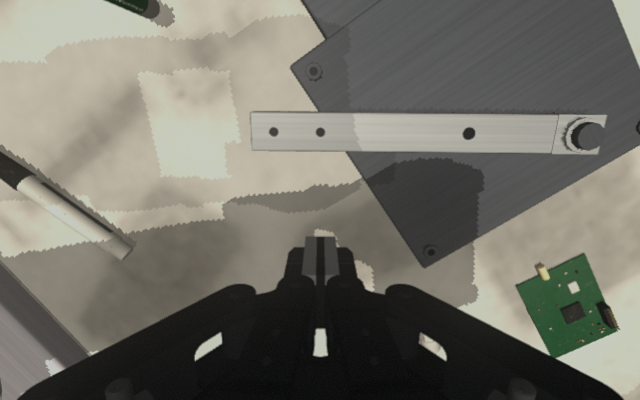

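```bash
python3 -m handwheel '[{"x":3.5,"y":0,"z":0.4,"wx":0,"wy":-0.8,"wz":0},{"x":4.5,"y":0,"z":0.4,"wx":0,"wy":-0.8,"wz":0},{"x":5.5,"y":0,"z":0.4,"wx":0,"wy":-0.8,"wz":0},{"x":5.9,"y":0,"z":0.4,"wx":0,"wy":-0.8,"wz":0},{"x":5.9,"y":0,"z":0.4,"wx":0,"wy":-0.8,"wz":0}]' 1; python3 - <<'E'
from h import *
s=bot.sense()
row(*pose(.97,.160,.045,.039),s['ee_pos'],s['eef_rot'])
c=cap('wrist','w2.png')
E
```

```text
clock: 2.33
ee_pos: [0.4498, -0.0834, 0.0486]
eef_rot: [[0.012, 0.531, 0.847], [-0.007, 0.848, -0.531], [-1.0, -0.0, 0.014]]
ft_force: [-1.2, 0.7, 0.3]
opening: 0.001
{'x': np.float64(0.95), 'y': np.float64(0.4), 'z': np.float64(-0.71), 'wx': np.float64(-0.03), 'wy': np.float64(0.8), 'wz': np.float64(0.0)}
```

View pics/w2.png

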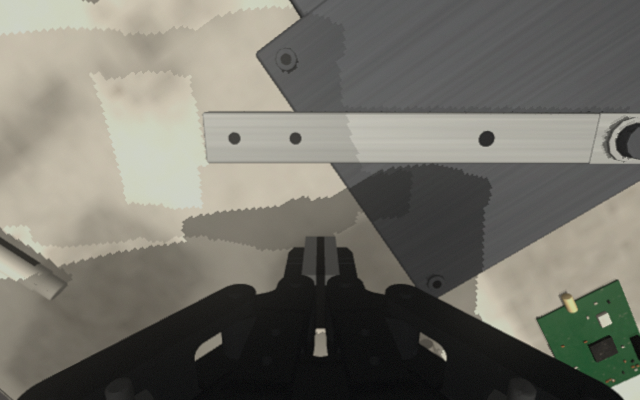

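```bash
python3 -m handwheel '[{"x":0.5,"y":0,"z":-0.7,"wx":0,"wy":0.8,"wz":0},{"x":0.9,"y":0,"z":-0.7,"wx":0,"wy":0.8,"wz":0},{"x":0.9,"y":0,"z":-0.7,"wx":0,"wy":0.8,"wz":0},{"x":0.9,"y":0,"z":-0.7,"wx":0,"wy":0.8,"wz":0}]' 1; python3 - <<'E'
from h import *
s=bot.sense()
for f,o in [(.97,.03),(.97,.0235),(.85,.0235),(.75,.0235),(.65,.0235)]: row(*pose(f,.160,o,.039),s['ee_pos'],s['eef_rot'])
E
```

```text
clock: 2.72
ee_pos: [0.4438, -0.0791, 0.0391]
eef_rot: [[-0.0, 0.53, 0.848], [0.0, 0.848, -0.53], [-1.0, -0.0, -0.0]]
ft_force: [-0.2, 0.8, 0.1]
opening: -0.004
{'x': np.float64(0.01), 'y': np.float64(1.85), 'z': np.float64(0.04), 'wx': np.float64(0.02), 'wy': np.float64(-0.01), 'wz': np.float64(0.0)}
{'x': np.float64(0.01), 'y': np.float64(2.5), 'z': np.float64(0.04), 'wx': np.float64(0.02), 'wy': np.float64(-0.01), 'wz': np.float64(0.0)}
{'x': np.float64(0.01), 'y': np.float64(4.44), 'z': np.float64(-0.12), 'wx': np.float64(6.9), 'wy': np.float64(-0.01), 'wz': np.float64(0.0)}
{'x': np.float64(0.01), 'y': np.float64(6.05), 'z': np.float64(-0.08), 'wx': np.float64(12.63), 'wy': np.float64(-0.01), 'wz': np.float64(0.0)}
{'x': np.float64(0.01), 'y': np.float64(7.66), 'z': np.float64(0.12), 'wx': np.float64(18.36), 'wy': np.float64(-0.01), 'wz': np.float64(0.0)}
```

```bash
python3 -m handwheel '[{"x":0,"y":1.0,"z":0,"wx":0,"wy":0,"wz":0},{"x":0,"y":1.8,"z":0,"wx":0,"wy":0,"wz":0},{"x":0,"y":2.5,"z":0,"wx":0,"wy":0,"wz":0},{"x":0,"y":3.4,"z":-0.1,"wx":3.5,"wy":0,"wz":0},{"x":0,"y":4.4,"z":-0.1,"wx":6.9,"wy":0,"wz":0}]' 1;  python3 - <<'E'
from h import *
s=bot.sense()
for f in (.85,.8,.75,.7,.65,.6,.55): row(*pose(f,.160,.0235,.039),s['ee_pos'],s['eef_rot'])
c=cap('wrist','w3.png')
E
```

```text
clock: 3.13
ee_pos: [0.4669, -0.0403, 0.0391]
eef_rot: [[0.0, 0.63, 0.777], [0.0, 0.777, -0.63], [-1.0, 0.0, 0.0]]
ft_force: [0.1, -0.1, -0.1]
opening: -0.002
{'x': np.float64(0.01), 'y': np.float64(-0.08), 'z': np.float64(-0.01), 'wx': np.float64(-0.14), 'wy': np.float64(0.0), 'wz': np.float64(-0.0)}
{'x': np.float64(0.01), 'y': np.float64(0.72), 'z': np.float64(-0.11), 'wx': np.float64(2.73), 'wy': np.float64(0.0), 'wz': np.float64(-0.0)}
{'x': np.float64(0.01), 'y': np.float64(1.53), 'z': np.float64(-0.17), 'wx': np.float64(5.59), 'wy': np.float64(0.0), 'wz': np.float64(-0.0)}
{'x': np.float64(0.01), 'y': np.float64(2.34), 'z': np.float64(-0.19), 'wx': np.float64(8.46), 'wy': np.float64(0.0), 'wz': np.float64(-0.0)}
{'x': np.float64(0.01), 'y': np.float64(3.15), 'z': np.float64(-0.16), 'wx': np.float64(11.32), 'wy': np.float64(0.0), 'wz': np.float64(-0.0)}
{'x': np.float64(0.01), 'y': np.float64(3.95), 'z': np.float64(-0.1), 'wx': np.float64(14.19), 'wy': np.float64(0.0), 'wz': np.float64(-0.0)}
{'x': np.float64(0.01), 'y': np.float64(4.76), 'z': np.float64(0.0), 'wx': np.float64(17.05), 'wy': np.float64(0.0), 'wz': np.float64(-0.0)}
```

View pics/w3.png

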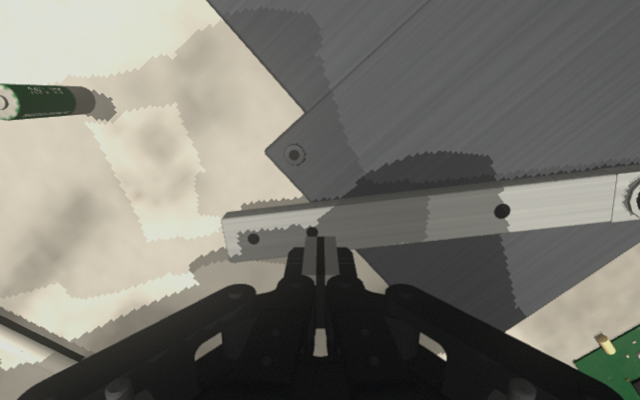

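```bash
python3 - <<'E'
from h import *
s=bot.sense();p0=s['ee_pos'];R0=s['eef_rot']
c=cap('wrist','w4.png');M=c['mount'];T=np.eye(4);T[:3,:3]=R0;T[:3,3]=p0;W=T@M
for u,v in [(312,240),(328,240),(320,245),(310,250),(312,270),(330,270),(300,255),(345,255),(400,215),(280,225)]:
    print(u,v,'depth',c['depth'][v,u],'tool',world(c,u,v,M).round(4),'world',world(c,u,v,W).round(4))
im=c['pixels'][180:300,240:400,::-1];cv2.imwrite('pics/w4c.png',cv2.resize(im,None,fx=5,fy=5,interpolation=cv2.INTER_CUBIC))
E
```

```text
312 240 depth 0.14508617 tool [-0.0142  0.0116 -0.0029] world [ 0.4727 -0.0283  0.0535]
328 240 depth 0.14661075 tool [-0.0128  0.011   0.004 ] world [ 0.4777 -0.0332  0.0521]
320 245 depth 0.14027777 tool [-0.0192  0.0116  0.0005] world [ 0.4754 -0.0305  0.0585]
310 250 depth 0.13712268 tool [-0.0227  0.011  -0.0035] world [ 0.4718 -0.0284  0.062 ]
312 270 depth 0.121297024 tool [-0.0391  0.0111 -0.0024] world [ 0.4728 -0.0291  0.0784]
330 270 depth 0.120724246 tool [-0.0396  0.0114  0.0041] world [ 0.478  -0.0329  0.0789]
300 255 depth 0.14173639 tool [-0.019   0.007  -0.0079] world [ 0.4659 -0.0288  0.0583]
345 255 depth 0.1401442 tool [-0.0205  0.0077  0.0108] world [ 0.4809 -0.0401  0.0598]
400 215 depth 0.16916478 tool [0.0115 0.0137 0.0404] world [ 0.5077 -0.0541  0.0278]
280 225 depth 0.1702216 tool [ 0.0111  0.0085 -0.0196] world [ 0.4578 -0.0202  0.0282]
```

View pics/w4c.png

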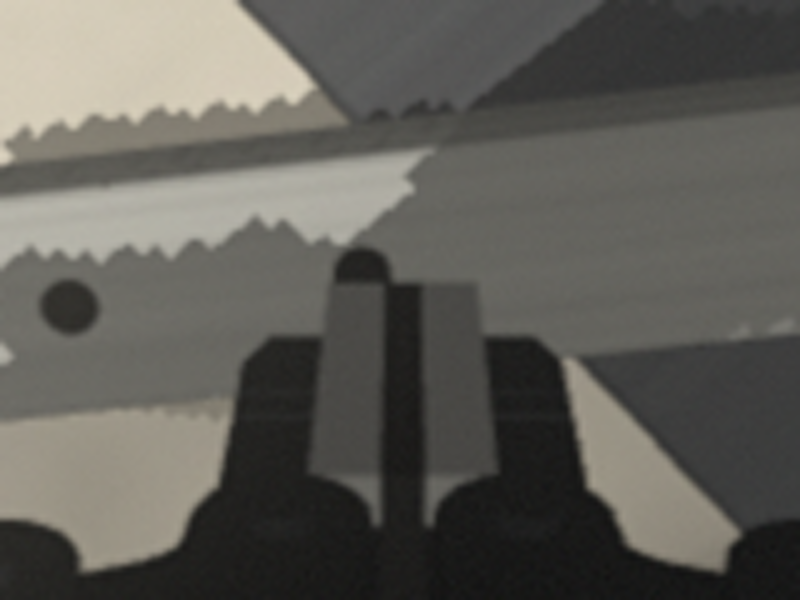

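```bash
python3 -m handwheel '[{"x":0,"y":-1.3,"z":0,"wx":-3.5,"wy":0,"wz":0},{"x":0,"y":-2.6,"z":0,"wx":-7,"wy":0,"wz":0},{"x":0,"y":-3.6,"z":0,"wx":-7,"wy":0,"wz":0},{"x":0.5,"y":-3.6,"z":0,"wx":-7,"wy":0,"wz":0},{"x":0.7,"y":-3.6,"z":0,"wx":-7,"wy":0,"wz":0}]' 1; python3 -m handwheel '[{"x":0.2,"y":0,"z":0,"wx":0,"wy":0,"wz":0},{"x":0.4,"y":0,"z":0,"wx":0,"wy":0,"wz":0},{"x":0.4,"y":0,"z":0,"wx":0,"wy":0,"wz":0}]' 1; python3 - <<'E'
from h import *
s=bot.sense();p0=s['ee_pos'];R0=s['eef_rot']
c=cap('wrist','w5.png');M=c['mount'];T=np.eye(4);T[:3,:3]=R0;T[:3,3]=p0;W=T@M
for u in (312,320,330):
  for v in range(228,250,3): print(u,v,world(c,u,v,M).round(4),world(c,u,v,W).round(4))
row(*pose(.97,.160,.045,.02),p0,R0)
E
```

```text
clock: 3.65
ee_pos: [0.4436, -0.0695, 0.0316]
eef_rot: [[-0.0, 0.53, 0.848], [0.0, 0.848, -0.53], [-1.0, 0.0, -0.0]]
ft_force: [0.2, 0.9, -0.1]
opening: 0.005
clock: 3.9
ee_pos: [0.4436, -0.0689, 0.0275]
eef_rot: [[-0.001, 0.528, 0.849], [0.0, 0.849, -0.528], [-1.0, -0.0, -0.001]]
ft_force: [0.2, -0.1, -0.3]
opening: -0.002
312 228 [ 0.0287 -0.0004 -0.0039] [ 0.4401 -0.0671 -0.0012]
312 231 [ 0.028  -0.0019 -0.0039] [ 4.393e-01 -6.840e-02 -4.000e-04]
312 234 [ 0.0285 -0.0039 -0.0039] [ 0.4382 -0.0701 -0.001 ]
312 237 [-0.01    0.0111 -0.003 ] [ 0.447  -0.0579  0.0375]
312 240 [-0.0132  0.0111 -0.0029] [ 0.447  -0.0579  0.0407]
312 243 [-0.0178  0.0118 -0.0028] [ 0.4475 -0.0574  0.0454]
312 246 [-0.0201  0.0115 -0.0027] [ 0.4474 -0.0576  0.0477]
312 249 [-0.0233  0.0117 -0.0027] [ 0.4476 -0.0575  0.0509]
320 228 [ 0.028  -0.0001  0.0005] [ 4.44e-01 -6.92e-02 -4.00e-04]
320 231 [ 0.028  -0.0019  0.0005] [ 0.4431 -0.0708 -0.0005]
320 234 [ 0.0284 -0.0038  0.0005] [ 0.442  -0.0724 -0.0008]
320 237 [-0.0104  0.0113  0.0005] [ 0.4501 -0.0596  0.0379]
320 240 [-0.0144  0.0116  0.0005] [ 0.4502 -0.0593  0.0419]
320 243 [-0.0167  0.0113  0.0005] [ 0.4501 -0.0596  0.0442]
320 246 [-0.0195  0.0112  0.0005] [ 0.45   -0.0596  0.047 ]
320 249 [-0.0215  0.0109  0.0005] [ 0.4498 -0.06    0.049 ]
330 228 [ 0.0292 -0.0006  0.0062] [ 0.4485 -0.0726 -0.0017]
330 231 [ 0.0271 -0.0015  0.0061] [ 4.48e-01 -7.33e-02  4.00e-04]
330 234 [ 0.0294 -0.0043  0.0062] [ 0.4466 -0.0758 -0.0019]
330 237 [-0.0111  0.0116  0.0049] [ 0.4539 -0.0616  0.0387]
330 240 [-0.0132  0.0111  0.0049] [ 0.4536 -0.062   0.0408]
330 243 [-0.0159  0.011   0.0048] [ 0.4535 -0.0621  0.0434]
330 246 [-0.018   0.0106  0.0047] [ 0.4532 -0.0624  0.0456]
330 249 [-0.0207  0.0105  0.0047] [ 0.4531 -0.0625  0.0482]
{'x': np.float64(0.75), 'y': np.float64(-0.5), 'z': np.float64(0.6), 'wx': np.float64(0.13), 'wy': np.float64(-0.05), 'wz': np.float64(0.0)}
```

View pics/w5.png

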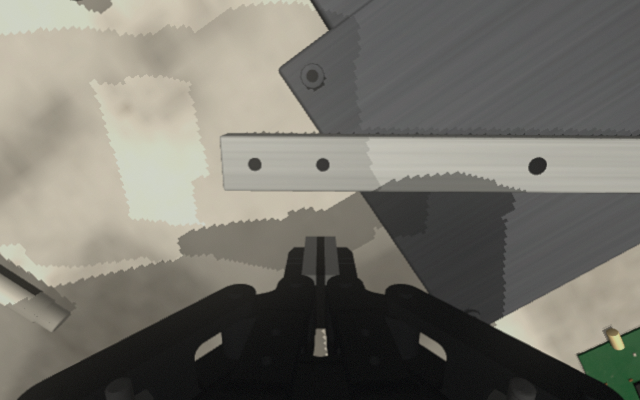

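```bash
python3 -m handwheel '[{"x":0.3,"y":0,"z":0.3,"wx":0,"wy":0,"wz":0},{"x":0.6,"y":0,"z":0.6,"wx":0,"wy":0,"wz":0},{"x":0.6,"y":0,"z":0.6,"wx":0,"wy":0,"wz":0}]' 1; python3 -m handwheel '[{"x":0.15,"y":0,"z":0,"wx":0,"wy":0,"wz":0},{"x":0.3,"y":0,"z":0,"wx":0,"wy":0,"wz":0},{"x":0.3,"y":0,"z":0,"wx":0,"wy":0,"wz":0}]' 1;python3 -m handwheel '[{"x":0.15,"y":0,"z":0,"wx":0,"wy":0,"wz":0},{"x":0.3,"y":0,"z":0,"wx":0,"wy":0,"wz":0},{"x":0.3,"y":0,"z":0,"wx":0,"wy":0,"wz":0}]' 1
```

```text
clock: 4.2
ee_pos: [0.4492, -0.0727, 0.0217]
eef_rot: [[-0.0, 0.529, 0.849], [0.0, 0.849, -0.529], [-1.0, -0.0, -0.0]]
ft_force: [0.3, -0.5, -0.3]
opening: -0.001
clock: 4.45
ee_pos: [0.4486, -0.0723, 0.0187]
eef_rot: [[-0.001, 0.528, 0.849], [0.0, 0.849, -0.528], [-1.0, -0.0, -0.001]]
ft_force: [-0.4, 0.3, -0.8]
opening: 0.001
clock: 4.7
ee_pos: [0.4486, -0.0723, 0.0158]
eef_rot: [[-0.0, 0.528, 0.849], [0.0, 0.849, -0.528], [-1.0, -0.0, -0.001]]
ft_force: [-0.1, 0.2, 0.5]
opening: 0.002
```

```bash
python3 -m handwheel '[{"x":0.3,"y":0,"z":0,"wx":0,"wy":0,"wz":0},{"x":0.6,"y":0,"z":0,"wx":0,"wy":0,"wz":0},{"x":0.6,"y":0,"z":0,"wx":0,"wy":0,"wz":0}]' 1; python3 - <<'E'
from h import *
s=bot.sense();p0=s['ee_pos'];R0=s['eef_rot']
c=cap('wrist','w6.png');M=c['mount'];T=np.eye(4);T[:3,:3]=R0;T[:3,3]=p0;W=T@M
for u,v in [(312,238),(328,238),(320,240),(250,190),(500,190)]: print(u,v,world(c,u,v,M).round(4),world(c,u,v,W).round(4))
for f,o in [(.97,.026),(.9,.0235),(.8,.0235),(.7,.0235)]: row(*pose(f,.160,o,.010),p0,R0)
E
```

```text
clock: 4.95
ee_pos: [0.4484, -0.0722, 0.0094]
eef_rot: [[-0.001, 0.529, 0.849], [0.001, 0.849, -0.529], [-1.0, -0.0, -0.001]]
ft_force: [0.6, 0.8, -0.6]
opening: 0.002
312 238 [-0.0115  0.0113 -0.0029] [ 0.4518 -0.0611  0.0209]
328 238 [-0.0095  0.0104  0.0041] [ 0.4573 -0.0655  0.0189]
320 240 [-0.0139  0.0115  0.0005] [ 0.4549 -0.0628  0.0233]
250 190 [-0.0197  0.0353 -0.027 ] [ 0.4441 -0.028   0.0291]
500 190 [-0.0191  0.0352  0.0717] [ 0.5278 -0.0802  0.0284]
{'x': np.float64(-0.06), 'y': np.float64(1.43), 'z': np.float64(0.03), 'wx': np.float64(0.12), 'wy': np.float64(-0.07), 'wz': np.float64(0.01)}
{'x': np.float64(-0.06), 'y': np.float64(2.81), 'z': np.float64(-0.1), 'wx': np.float64(4.13), 'wy': np.float64(-0.07), 'wz': np.float64(0.01)}
{'x': np.float64(-0.06), 'y': np.float64(4.42), 'z': np.float64(-0.13), 'wx': np.float64(9.86), 'wy': np.float64(-0.07), 'wz': np.float64(0.01)}
{'x': np.float64(-0.06), 'y': np.float64(6.04), 'z': np.float64(-0.01), 'wx': np.float64(15.59), 'wy': np.float64(-0.07), 'wz': np.float64(0.02)}
```

View pics/w6.png

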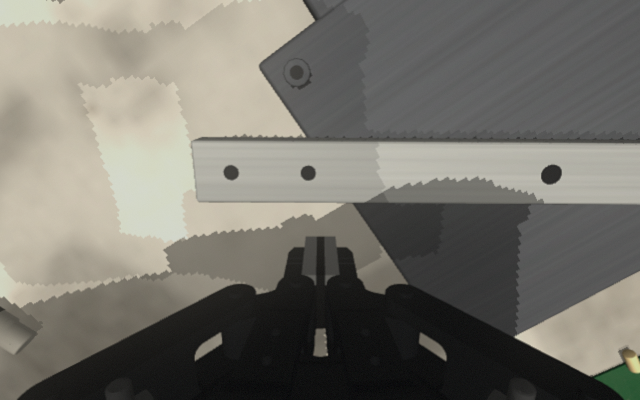

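```bash
python3 -m handwheel '[{"x":0,"y":0.8,"z":0,"wx":0,"wy":0,"wz":0},{"x":0,"y":1.4,"z":0,"wx":0,"wy":0,"wz":0},{"x":0,"y":1.8,"z":0,"wx":0,"wy":0,"wz":0},{"x":0,"y":2.3,"z":-0.1,"wx":2,"wy":0,"wz":0},{"x":0,"y":2.8,"z":-0.1,"wx":4.1,"wy":0,"wz":0}]' 1;  python3 - <<'E'
from h import *
s=bot.sense();p0=s['ee_pos'];R0=s['eef_rot']
c=cap('wrist','w7.png')
for f in (.9,.85,.8,.75,.7,.65,.6): row(*pose(f,.160,.0235,.010),p0,R0)
E
```

```text
clock: 5.42
ee_pos: [0.463, -0.0477, 0.0102]
eef_rot: [[-0.0, 0.588, 0.809], [-0.0, 0.809, -0.588], [-1.0, -0.001, -0.0]]
ft_force: [-1.7, -0.9, 1.2]
opening: -0.002
{'x': np.float64(0.02), 'y': np.float64(-0.05), 'z': np.float64(-0.04), 'wx': np.float64(-0.01), 'wy': np.float64(-0.01), 'wz': np.float64(0.03)}
{'x': np.float64(0.02), 'y': np.float64(0.75), 'z': np.float64(-0.13), 'wx': np.float64(2.85), 'wy': np.float64(-0.01), 'wz': np.float64(0.03)}
{'x': np.float64(0.02), 'y': np.float64(1.56), 'z': np.float64(-0.19), 'wx': np.float64(5.71), 'wy': np.float64(-0.0), 'wz': np.float64(0.03)}
{'x': np.float64(0.02), 'y': np.float64(2.37), 'z': np.float64(-0.21), 'wx': np.float64(8.58), 'wy': np.float64(-0.0), 'wz': np.float64(0.03)}
{'x': np.float64(0.01), 'y': np.float64(3.18), 'z': np.float64(-0.18), 'wx': np.float64(11.44), 'wy': np.float64(-0.0), 'wz': np.float64(0.03)}
{'x': np.float64(0.01), 'y': np.float64(3.98), 'z': np.float64(-0.12), 'wx': np.float64(14.31), 'wy': np.float64(-0.0), 'wz': np.float64(0.03)}
{'x': np.float64(0.01), 'y': np.float64(4.78), 'z': np.float64(-0.02), 'wx': np.float64(17.17), 'wy': np.float64(-0.0), 'wz': np.float64(0.03)}
```

View pics/w7.png

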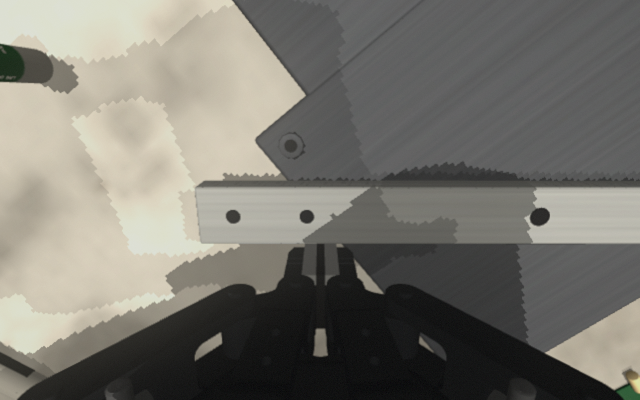

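```bash
python3 -m handwheel '[{"x":0,"y":0.7,"z":-0.13,"wx":2.9,"wy":0,"wz":0},{"x":0,"y":1.5,"z":-0.19,"wx":5.7,"wy":0,"wz":0},{"x":0,"y":2.3,"z":-0.21,"wx":8.6,"wy":0,"wz":0},{"x":0,"y":3.1,"z":-0.18,"wx":11.4,"wy":0,"wz":0},{"x":0,"y":3.7,"z":-0.14,"wx":13.5,"wy":0,"wz":0}]' 1;  python3 - <<'E'
from h import *
s=bot.sense();p0=s['ee_pos'];R0=s['eef_rot']
for f in (.7,.65,.6,.55,.5,.45,.4,.35): row(*pose(f,.160,.0235,.010),p0,R0)
E
```

```text
clock: 5.88
ee_pos: [0.4836, -0.0168, 0.0101]
eef_rot: [[-0.0, 0.761, 0.649], [-0.0, 0.649, -0.761], [-1.0, -0.0, -0.0]]
ft_force: [-1.1, -1.1, 1.4]
opening: -0.001
{'x': np.float64(0.01), 'y': np.float64(-0.53), 'z': np.float64(0.09), 'wx': np.float64(-2.05), 'wy': np.float64(-0.01), 'wz': np.float64(0.03)}
{'x': np.float64(0.01), 'y': np.float64(0.27), 'z': np.float64(-0.04), 'wx': np.float64(0.82), 'wy': np.float64(-0.01), 'wz': np.float64(0.03)}
{'x': np.float64(0.01), 'y': np.float64(1.07), 'z': np.float64(-0.12), 'wx': np.float64(3.68), 'wy': np.float64(-0.01), 'wz': np.float64(0.03)}
{'x': np.float64(0.01), 'y': np.float64(1.88), 'z': np.float64(-0.17), 'wx': np.float64(6.55), 'wy': np.float64(-0.01), 'wz': np.float64(0.03)}
{'x': np.float64(0.01), 'y': np.float64(2.69), 'z': np.float64(-0.17), 'wx': np.float64(9.41), 'wy': np.float64(-0.01), 'wz': np.float64(0.03)}
{'x': np.float64(0.01), 'y': np.float64(3.5), 'z': np.float64(-0.14), 'wx': np.float64(12.28), 'wy': np.float64(-0.0), 'wz': np.float64(0.03)}
{'x': np.float64(0.01), 'y': np.float64(4.3), 'z': np.float64(-0.06), 'wx': np.float64(15.14), 'wy': np.float64(-0.0), 'wz': np.float64(0.03)}
{'x': np.float64(0.01), 'y': np.float64(5.1), 'z': np.float64(0.05), 'wx': np.float64(18.01), 'wy': np.float64(-0.0), 'wz': np.float64(0.03)}
```

```bash
python3 -m handwheel '[{"x":0,"y":0.7,"z":-0.1,"wx":2.5,"wy":0,"wz":0},{"x":0,"y":1.5,"z":-0.15,"wx":5.2,"wy":0,"wz":0},{"x":0,"y":2.3,"z":-0.17,"wx":8,"wy":0,"wz":0},{"x":0,"y":3.1,"z":-0.16,"wx":11,"wy":0,"wz":0},{"x":0,"y":3.9,"z":-0.1,"wx":13.7,"wy":0,"wz":0}]' 1;  python3 - <<'E'
from h import *
s=bot.sense();p0=s['ee_pos'];R0=s['eef_rot']
c=cap('wrist','w8.png')
for f in (.4,.35,.3,.25,.2,.15,.1): row(*pose(f,.160,.0235,.010),p0,R0)
E
```

```text
clock: 6.3
ee_pos: [0.5123, 0.0093, 0.01]
eef_rot: [[-0.001, 0.893, 0.45], [-0.0, 0.45, -0.893], [-1.0, -0.001, -0.0]]
ft_force: [-1.1, -0.7, 1.5]
opening: -0.003
{'x': np.float64(-0.0), 'y': np.float64(0.43), 'z': np.float64(-0.04), 'wx': np.float64(1.42), 'wy': np.float64(-0.03), 'wz': np.float64(0.06)}
{'x': np.float64(-0.0), 'y': np.float64(1.23), 'z': np.float64(-0.12), 'wx': np.float64(4.29), 'wy': np.float64(-0.03), 'wz': np.float64(0.06)}
{'x': np.float64(-0.01), 'y': np.float64(2.04), 'z': np.float64(-0.16), 'wx': np.float64(7.15), 'wy': np.float64(-0.02), 'wz': np.float64(0.06)}
{'x': np.float64(-0.01), 'y': np.float64(2.85), 'z': np.float64(-0.16), 'wx': np.float64(10.02), 'wy': np.float64(-0.02), 'wz': np.float64(0.06)}
{'x': np.float64(-0.01), 'y': np.float64(3.66), 'z': np.float64(-0.11), 'wx': np.float64(12.88), 'wy': np.float64(-0.02), 'wz': np.float64(0.06)}
{'x': np.float64(-0.01), 'y': np.float64(4.46), 'z': np.float64(-0.03), 'wx': np.float64(15.75), 'wy': np.float64(-0.02), 'wz': np.float64(0.06)}
{'x': np.float64(-0.01), 'y': np.float64(5.26), 'z': np.float64(0.1), 'wx': np.float64(18.61), 'wy': np.float64(-0.02), 'wz': np.float64(0.06)}
```

View pics/w8.png

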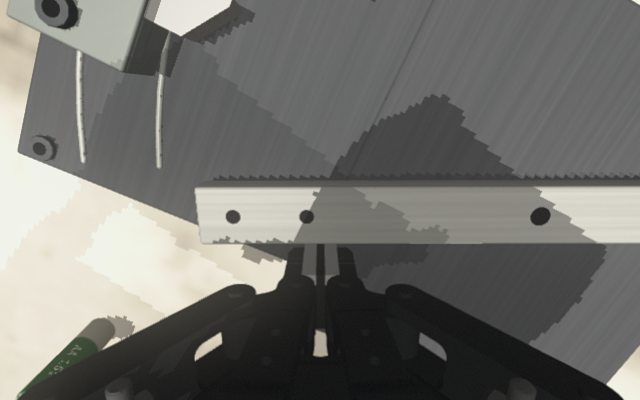

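```bash
python3 -m handwheel '[{"x":0,"y":0.7,"z":-0.07,"wx":2.4,"wy":0,"wz":0},{"x":0,"y":1.3,"z":-0.12,"wx":4.5,"wy":0,"wz":0},{"x":0,"y":1.9,"z":-0.15,"wx":6.6,"wy":0,"wz":0},{"x":0,"y":2.4,"z":-0.16,"wx":8.4,"wy":0,"wz":0},{"x":0,"y":2.85,"z":-0.16,"wx":10,"wy":0,"wz":0}]' 1;  python3 - <<'E'
from h import *
s=bot.sense();p0=s['ee_pos'];R0=s['eef_rot']
c=cap('wrist','w9.png')
for f in (.25,.2,.15,.1,.05,0,-.05): row(*pose(f,.160,.0235,.010),p0,R0)
E
```

```text
clock: 6.77
ee_pos: [0.5368, 0.0233, 0.0099]
eef_rot: [[-0.001, 0.957, 0.29], [0.0, 0.29, -0.957], [-1.0, -0.001, -0.001]]
ft_force: [-2.3, -0.5, 1.8]
opening: -0.002
{'x': np.float64(-0.01), 'y': np.float64(0.03), 'z': np.float64(-0.01), 'wx': np.float64(0.12), 'wy': np.float64(-0.03), 'wz': np.float64(0.07)}
{'x': np.float64(-0.02), 'y': np.float64(0.83), 'z': np.float64(-0.1), 'wx': np.float64(2.99), 'wy': np.float64(-0.03), 'wz': np.float64(0.07)}
{'x': np.float64(-0.02), 'y': np.float64(1.64), 'z': np.float64(-0.16), 'wx': np.float64(5.85), 'wy': np.float64(-0.03), 'wz': np.float64(0.07)}
{'x': np.float64(-0.02), 'y': np.float64(2.45), 'z': np.float64(-0.17), 'wx': np.float64(8.71), 'wy': np.float64(-0.02), 'wz': np.float64(0.07)}
{'x': np.float64(-0.02), 'y': np.float64(3.26), 'z': np.float64(-0.15), 'wx': np.float64(11.58), 'wy': np.float64(-0.02), 'wz': np.float64(0.07)}
{'x': np.float64(-0.02), 'y': np.float64(4.06), 'z': np.float64(-0.08), 'wx': np.float64(14.44), 'wy': np.float64(-0.02), 'wz': np.float64(0.07)}
{'x': np.float64(-0.02), 'y': np.float64(4.86), 'z': np.float64(0.02), 'wx': np.float64(17.31), 'wy': np.float64(-0.02), 'wz': np.float64(0.07)}
```

View pics/w9.png

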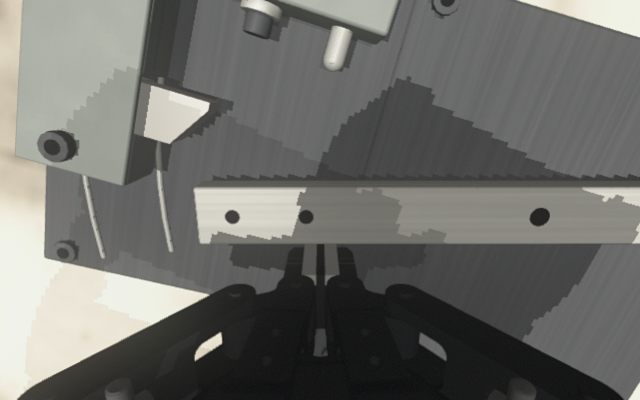

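```bash
python3 - <<'E'
from h import *
s=bot.sense();p0=s['ee_pos'];R0=s['eef_rot']
c=cap('wrist','w10.png');M=c['mount'];T=np.eye(4);T[:3,:3]=R0;T[:3,3]=p0;W=T@M
a=JY;R=np.array([[np.cos(a),-np.sin(a)],[np.sin(a),np.cos(a)]])
for n,u,v in [('kn',240,290),('kn',120,345),('kn',40,390),('bolt',258,34),('plung',334,66),('catchback',180,83),('catch low',180,140),('carr',120,175)]:
    w=world(c,u,v,W);j=R.T@(w[:2]-ORG);print(n,'tool',world(c,u,v,M).round(3),'jig',j.round(4),w[2].round(3),'r,ang',np.hypot(*j).round(4),np.arctan2(j[0],j[1]).round(3))
E
```

```text
kn tool [-0.056  0.014 -0.024] jig [-0.0542  0.1763] 0.066 r,ang 0.1844 -0.298
kn tool [-0.079  0.013 -0.049] jig [-0.0616  0.1997] 0.089 r,ang 0.2089 -0.299
kn tool [-0.093  0.014 -0.057] jig [-0.0626  0.2078] 0.103 r,ang 0.217 -0.293
bolt tool [-0.016  0.092 -0.022] jig [0.0223 0.1934] 0.026 r,ang 0.1947 0.115
plung tool [-0.015  0.082  0.005] jig [0.0187 0.1643] 0.025 r,ang 0.1654 0.113
catchback tool [-0.001  0.076 -0.058] jig [-0.0023  0.224 ] 0.011 r,ang 0.224 -0.01
catch low tool [-0.014  0.054 -0.055] jig [-0.0226  0.2158] 0.024 r,ang 0.217 -0.105
carr tool [-0.025  0.043 -0.074] jig [-0.0385  0.2316] 0.035 r,ang 0.2348 -0.165
```

```bash
python3 -m handwheel '[{"x":0,"y":0.4,"z":-0.05,"wx":1.4,"wy":0,"wz":0},{"x":0,"y":0.8,"z":-0.1,"wx":2.9,"wy":0,"wz":0},{"x":0,"y":1.15,"z":-0.12,"wx":4.1,"wy":0,"wz":0},{"x":0,"y":1.4,"z":-0.14,"wx":5,"wy":0,"wz":0}]' 1; python3 -m handwheel '[{"x":0,"y":0.25,"z":-0.02,"wx":0.9,"wy":0,"wz":0},{"x":0,"y":0.5,"z":-0.03,"wx":1.8,"wy":0,"wz":0}]' 1;python3 -m handwheel '[{"x":0,"y":0.25,"z":-0.02,"wx":0.9,"wy":0,"wz":0},{"x":0,"y":0.5,"z":-0.03,"wx":1.8,"wy":0,"wz":0}]' 1
```

```text
clock: 7.2
ee_pos: [0.55, 0.0285, 0.0099]
eef_rot: [[-0.001, 0.979, 0.205], [0.0, 0.205, -0.979], [-1.0, -0.0, -0.0]]
ft_force: [-0.7, -0.9, -0.3]
opening: 0.001
clock: 7.37
ee_pos: [0.5549, 0.0298, 0.0099]
eef_rot: [[-0.001, 0.985, 0.173], [0.0, 0.173, -0.985], [-1.0, -0.001, -0.0]]
ft_force: [-2.6, -0.6, 1.1]
opening: 0.003
clock: 7.53
ee_pos: [0.5577, 0.0306, 0.0093]
eef_rot: [[-0.006, 0.99, 0.142], [-0.001, 0.142, -0.99], [-1.0, -0.006, -0.0]]
ft_force: [-10.0, -1.7, 3.8]
opening: -0.004
```

```bash
for i in 1; do :; done; python3 -m handwheel '[{"x":0,"y":0.15,"z":-0.01,"wx":0.5,"wy":0,"wz":0},{"x":0,"y":0.3,"z":-0.02,"wx":1.1,"wy":0,"wz":0}]' 1;python3 -m handwheel '[{"x":0,"y":0.15,"z":-0.01,"wx":0.5,"wy":0,"wz":0},{"x":0,"y":0.3,"z":-0.02,"wx":1.1,"wy":0,"wz":0}]' 1;python3 -m handwheel '[{"x":0,"y":0.15,"z":-0.01,"wx":0.5,"wy":0,"wz":0},{"x":0,"y":0.3,"z":-0.02,"wx":1.1,"wy":0,"wz":0}]' 1; python3 - <<'E'
from h import *
s=bot.sense();p0=s['ee_pos'];R0=s['eef_rot']
c=cap('wrist','w11.png')
for f in (.1,.05,0,-.05): row(*pose(f,.160,.0235,.010),p0,R0)
E
```

```text
clock: 7.7
ee_pos: [0.5595, 0.0312, 0.009]
eef_rot: [[-0.008, 0.992, 0.124], [-0.0, 0.124, -0.992], [-1.0, -0.008, -0.001]]
ft_force: [-11.3, -3.2, 5.2]
opening: -0.003
clock: 7.87
ee_pos: [0.5652, 0.0322, 0.0096]
eef_rot: [[-0.001, 0.995, 0.104], [0.0, 0.104, -0.995], [-1.0, -0.001, -0.001]]
ft_force: [-2.1, 0.9, -0.9]
opening: -0.003
clock: 8.03
ee_pos: [0.5687, 0.0327, 0.0099]
eef_rot: [[-0.0, 0.996, 0.084], [0.0, 0.084, -0.996], [-1.0, -0.0, -0.0]]
ft_force: [-2.4, 1.1, -1.3]
opening: 0.001
{'x': np.float64(-0.01), 'y': np.float64(-0.9), 'z': np.float64(-0.01), 'wx': np.float64(-3.29), 'wy': np.float64(-0.02), 'wz': np.float64(0.02)}
{'x': np.float64(-0.01), 'y': np.float64(-0.1), 'z': np.float64(-0.15), 'wx': np.float64(-0.42), 'wy': np.float64(-0.02), 'wz': np.float64(0.02)}
{'x': np.float64(-0.01), 'y': np.float64(0.7), 'z': np.float64(-0.25), 'wx': np.float64(2.44), 'wy': np.float64(-0.02), 'wz': np.float64(0.02)}
{'x': np.float64(-0.01), 'y': np.float64(1.5), 'z': np.float64(-0.32), 'wx': np.float64(5.31), 'wy': np.float64(-0.02), 'wz': np.float64(0.02)}
```

View pics/w11.png

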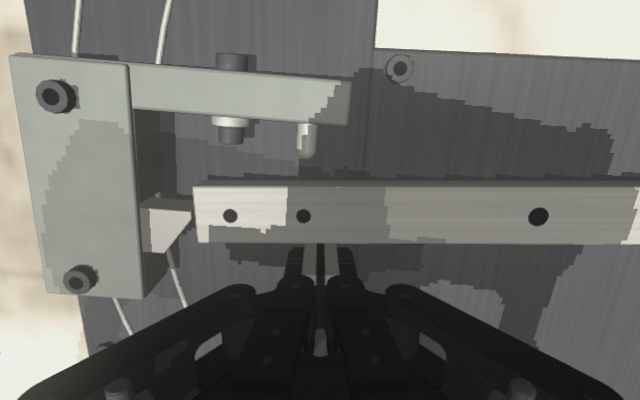

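```bash
python3 -m handwheel '[{"x":0,"y":0.2,"z":0,"wx":0.7,"wy":0,"wz":0},{"x":0,"y":0.4,"z":0,"wx":1.4,"wy":0,"wz":0}]' 1;python3 -m handwheel '[{"x":0,"y":0.15,"z":0,"wx":0.5,"wy":0,"wz":0},{"x":0,"y":0.3,"z":0,"wx":1.1,"wy":0,"wz":0}]' 1;python3 -m handwheel '[{"x":0,"y":0.1,"z":0,"wx":0.4,"wy":0,"wz":0},{"x":0,"y":0.2,"z":0,"wx":0.7,"wy":0,"wz":0}]' 1; python3 - <<'E'
from h import *
s=bot.sense();p0=s['ee_pos'];R0=s['eef_rot']
c=cap('wrist','w12.png')
for f in (0,-.05): row(*pose(f,.160,.0235,.010),p0,R0)
E
```

```text
clock: 8.25
ee_pos: [0.5726, 0.0331, 0.01]
eef_rot: [[-0.001, 0.998, 0.06], [0.0, 0.06, -0.998], [-1.0, -0.001, -0.0]]
ft_force: [-2.2, 1.2, 0.7]
opening: -0.002
clock: 8.42
ee_pos: [0.5758, 0.0332, 0.01]
eef_rot: [[-0.0, 0.999, 0.041], [0.0, 0.041, -0.999], [-1.0, -0.0, -0.0]]
ft_force: [-2.9, 2.5, 0.7]
opening: 0.002
clock: 8.58
ee_pos: [0.5777, 0.0333, 0.01]
eef_rot: [[-0.0, 1.0, 0.029], [0.0, 0.029, -1.0], [-1.0, -0.0, -0.0]]
ft_force: [-3.7, 1.7, -1.0]
opening: 0.003
{'x': np.float64(0.0), 'y': np.float64(-0.22), 'z': np.float64(-0.26), 'wx': np.float64(-0.74), 'wy': np.float64(-0.02), 'wz': np.float64(0.02)}
{'x': np.float64(0.0), 'y': np.float64(0.58), 'z': np.float64(-0.37), 'wx': np.float64(2.13), 'wy': np.float64(-0.01), 'wz': np.float64(0.02)}
```

View pics/w12.png

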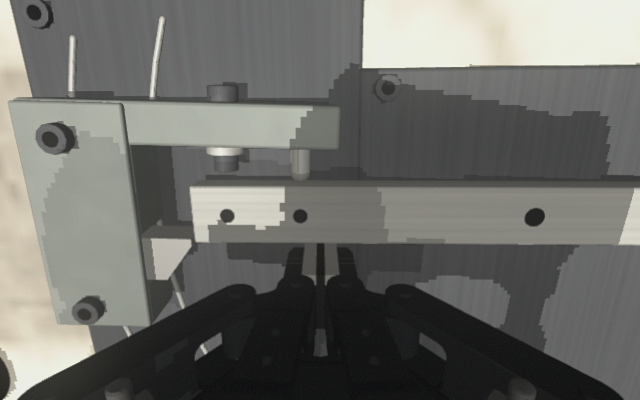

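```bash
python3 -m handwheel '[{"x":0,"y":0.08,"z":0,"wx":0.3,"wy":0,"wz":0},{"x":0,"y":0.15,"z":0,"wx":0.5,"wy":0,"wz":0}]' 1;python3 -m handwheel '[{"x":0,"y":0.08,"z":0,"wx":0.3,"wy":0,"wz":0},{"x":0,"y":0.15,"z":0,"wx":0.5,"wy":0,"wz":0}]' 1; python3 - <<'E'
from h import *
c=cap('wrist','w13.png')
E
```

```text
clock: 8.8
ee_pos: [0.5788, 0.0334, 0.01]
eef_rot: [[-0.001, 1.0, 0.02], [0.0, 0.02, -1.0], [-1.0, -0.001, -0.0]]
ft_force: [-5.1, 3.1, 1.4]
opening: 0.004
clock: 8.97
ee_pos: [0.5797, 0.0336, 0.0099]
eef_rot: [[-0.003, 1.0, 0.012], [0.001, 0.012, -1.0], [-1.0, -0.003, -0.001]]
ft_force: [-6.8, 3.9, 2.0]
opening: 0.0
```

View pics/w13.png

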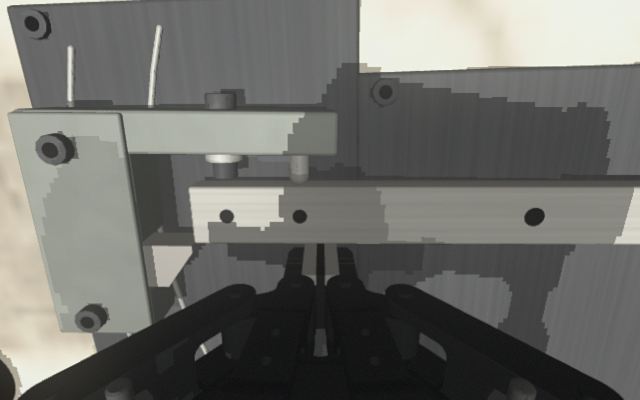

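```bash
python3 -m handwheel '[{"x":0,"y":0.06,"z":0,"wx":0.2,"wy":0,"wz":0},{"x":0,"y":0.1,"z":0,"wx":0.3,"wy":0,"wz":0}]' 1;python3 -m handwheel '[{"x":0,"y":0.06,"z":0,"wx":0.2,"wy":0,"wz":0},{"x":0,"y":0.1,"z":0,"wx":0.3,"wy":0,"wz":0}]' 1; python3 - <<'E'
from h import *
c=cap('wrist','w14.png')
im=c['pixels'][80:300,100:380,::-1];cv2.imwrite('pics/w14c.png',cv2.resize(im,None,fx=2.7,fy=2.7,interpolation=cv2.INTER_CUBIC))
E
```

```text
clock: 9.18
ee_pos: [0.5818, 0.0333, 0.0101]
eef_rot: [[0.0, 1.0, 0.007], [0.0, 0.007, -1.0], [-1.0, 0.0, -0.0]]
ft_force: [-3.3, 2.2, 0.8]
opening: -0.0
clock: 9.35
ee_pos: [0.5822, 0.0333, 0.0099]
eef_rot: [[-0.002, 1.0, 0.001], [0.0, 0.001, -1.0], [-1.0, -0.002, -0.0]]
ft_force: [-5.3, 2.4, 2.6]
opening: -0.002
```

View pics/w14c.png

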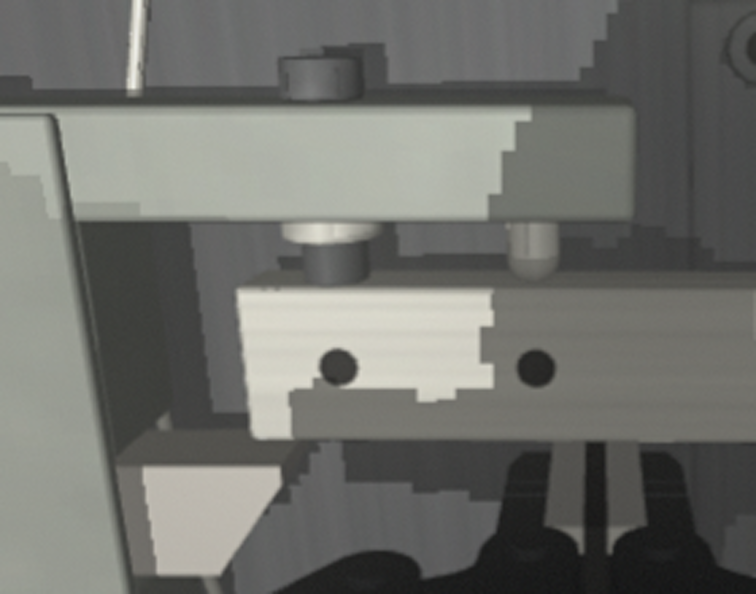

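```bash
python3 -m handwheel '[{"x":0,"y":-0.2,"z":0,"wx":0,"wy":0,"wz":0},{"x":0,"y":-0.7,"z":0,"wx":0,"wy":0,"wz":0},{"x":0,"y":-1.5,"z":0,"wx":0,"wy":0,"wz":0},{"x":0,"y":-2.5,"z":0,"wx":0,"wy":0,"wz":0},{"x":0,"y":-2.5,"z":0,"wx":0,"wy":0,"wz":0}]' 1; python3 - <<'E'
from h import *
c=cap('wrist','w15.png')
im=c['pixels'][20:280,100:420,::-1];cv2.imwrite('pics/w15c.png',cv2.resize(im,None,fx=2.3,fy=2.3,interpolation=cv2.INTER_CUBIC))
E
```

```text
clock: 9.82
ee_pos: [0.5562, 0.0331, 0.01]
eef_rot: [[-0.001, 1.0, 0.002], [-0.0, 0.002, -1.0], [-1.0, -0.001, 0.0]]
ft_force: [-0.3, -0.5, -0.6]
opening: -0.003
```

View pics/w15c.png

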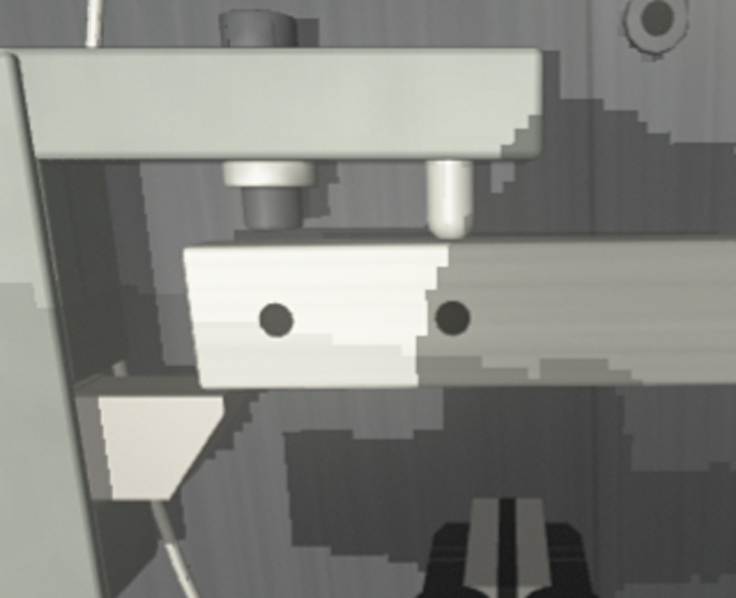

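```bash
python3 -m handwheel '[{"x":-3,"y":0,"z":0,"wx":0,"wy":0,"wz":0},{"x":-6,"y":0,"z":0,"wx":0,"wy":0,"wz":0},{"x":-10,"y":0,"z":0,"wx":0,"wy":0,"wz":0},{"x":-12,"y":0,"z":0,"wx":0,"wy":0,"wz":0},{"x":-12,"y":0,"z":0,"wx":0,"wy":0,"wz":0}]' 1; python3 -m handwheel '[{"x":0,"y":-4,"z":0,"wx":0,"wy":0,"wz":0},{"x":0,"y":-8,"z":0,"wx":0,"wy":0,"wz":0},{"x":0,"y":-12,"z":0,"wx":0,"wy":0,"wz":0},{"x":0,"y":-12,"z":0,"wx":0,"wy":0,"wz":0},{"x":0,"y":-12,"z":0,"wx":0,"wy":0,"wz":0}]' 1; python3 - <<'E'
from h import *
c=cap('top','t3.png')
im=c['pixels'][130:265,215:455,::-1]
cv2.imwrite('pics/t3c.png',cv2.resize(im,None,fx=3.33,fy=3.33,interpolation=cv2.INTER_CUBIC))
E
```

```text
clock: 10.28
ee_pos: [0.5626, 0.0324, 0.1369]
eef_rot: [[0.013, 1.0, 0.002], [-0.002, 0.002, -1.0], [-1.0, 0.013, 0.002]]
ft_force: [-0.3, 0.0, 0.1]
opening: -0.005
clock: 10.7
ee_pos: [0.435, 0.0334, 0.1286]
eef_rot: [[-0.002, 1.0, 0.001], [0.0, 0.001, -1.0], [-1.0, -0.002, -0.0]]
ft_force: [1.1, 0.7, 1.2]
opening: -0.0
```

View pics/t3c.png

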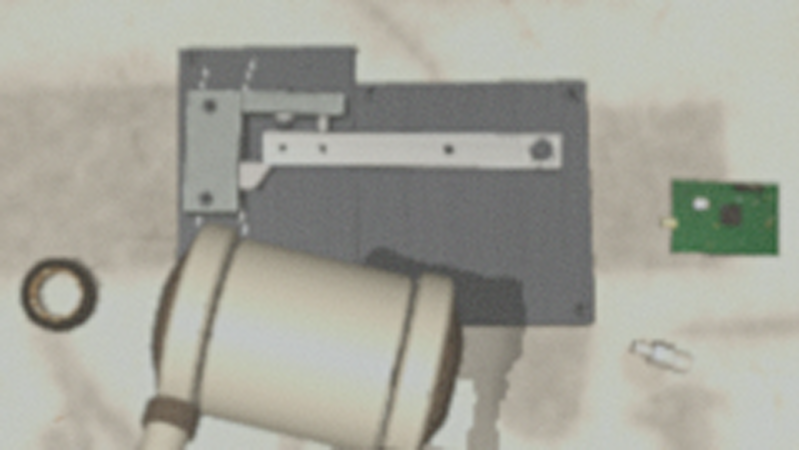

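```bash
python3 -m handwheel '[{"x":0,"y":0,"z":0,"wx":0,"wy":0,"wz":0},{"x":0,"y":0,"z":0,"wx":0,"wy":0,"wz":0}]' 1; python3 - <<'E'
from h import *
c=cap('scene','s2.png')
im=c['pixels'][160:320,160:420,::-1];cv2.imwrite('pics/s2c.png',cv2.resize(im,None,fx=3,fy=3))
E
```

```text
clock: 10.92
ee_pos: [0.4394, 0.0326, 0.1307]
eef_rot: [[0.002, 1.0, 0.002], [-0.0, 0.002, -1.0], [-1.0, 0.002, 0.0]]
ft_force: [0.3, -0.3, 0.2]
opening: -0.001
```

View pics/s2c.png

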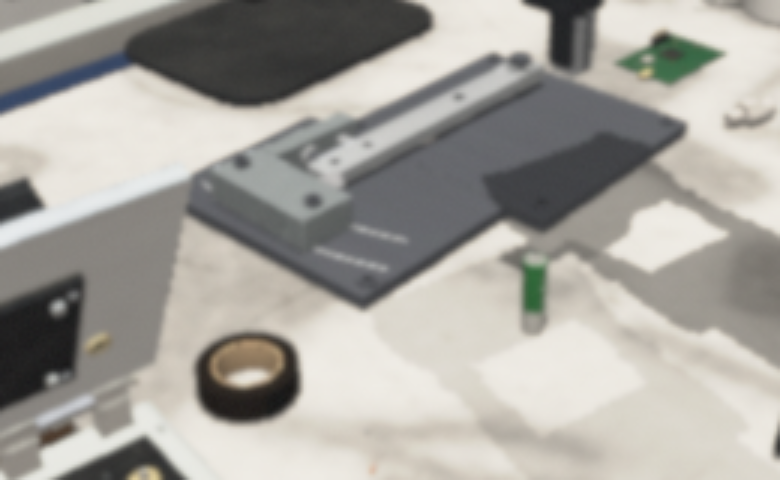

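The battery is still upright (crop 534,290) at its starting place. The blank lies at the stop with the catch behind it, and the arm is clear.

```bash
python3 -c "
from rig import bot
print(bot.close_job())"
```

```text
the job is handed in; nothing more can be done
None
```

The blank is seated at the stop, with the catch sprung back out behind it. I handed the job in at about 11 s, and no verdict was reported.

- **Push:** I pushed the blank round with the shut fingers, about 160 mm from the pin. The ramp of the catch took about 11 N. Near the end the push rose to 7.8 N, then fell to about 4 N as the blank jumped 2 mm. After that it rose again to about 6 N, and I backed off. I only saw forces at the end of each move, so short peaks between readings would not show. All the readings were far below the 60 N limit.
- **Last checks:** The pictures taken after I backed off show the catch nose out behind the blank's end and the plunger tip against the blank. The tape, board and coax adapter look unmoved, and the battery stands upright where it was. The tool is about 0.13 m above the bench and reads only noise. I could not measure how far the plunger and catch are pushed in, so I judged both from the pictures.
- **Disagreement:** The wrist camera showed the shut fingertips about 10 mm behind the TCP, not 19 mm ahead of it as `bot.nose_length` says. Because of this, my first approach passed over the blank without touching it. I backed off, lowered the tool in small steps while watching the force, and then pushed.

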